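# Clamp the whetstone in its cam-lock holder

### The job

The whetstone lies loose in its bench holder. Flip the red cam lever over to free the sliding jaw, push the jaw up until the stone is snug between the jaw and the fixed end stop, then flip the lever back fully to lock it there. Leave the stone flat in the holder, and do not disturb the oil bottle or the brush.

Things in the scene. Friction and masses are not known exactly. Their poses are not given: they have to be found in the camera images.
- holder: Whetstone holder bolted to the bench: blue plate 340 x 92 mm, top (the bed for the stone) 14 mm above the bench. Origin on the bench, z up; x runs along it from jaw to fixed stop, roughly away from the robot; y left. Plate spans x -185 to +155, y +-46 mm. Steel guide bar 24 mm wide, top at z 27.5 mm, from x -182 to -32. Side lips 10 mm high, inner faces at y +-29 mm, x -20 to +130.
- whetstone: Grey whetstone, 45 x 140 x 22 mm, about 0.33 kg, loose on the holder's bed. Origin at the centre of its underside; its own y axis is its length (ends at y +-70 mm), along the holder's x. It starts some mm short of the stop and a little crooked.
- jaw (a joint): Slide of the dark steel jaw along the holder's +x, m, 0 to 0.085. Jaw face at holder x = -77 mm + value; the stone is snug at about 0.070. Free, it moves at about 3 N (5 to 8 N when also pushing the stone) and stays where it is left. Locked, it holds fast against pushes of some 25 N.
- jaw_face (a point): Middle of the jaw's front face (the face that meets the stone), 22 mm above the bench. Axes as the holder's.
- stop_face (a point): Middle of the fixed dark steel end stop's face, 22 mm above the bench, at holder x +133 mm; the stop is 66 mm wide, its top at 30 mm. Axes as the holder's. Jaw face and stop face are 140 mm apart when the stone is snug.
- push_point (a point): On the rear face of the jaw's upright thumb plate, 49 mm above the bench, 70 mm behind jaw_face. The plate is 60 mm wide, 10 mm thick, top edge 64 mm above the bench; its rear face looks to the holder's -x. Push here along the holder's +x; a small rib stands 2.5 mm proud of it (looks only).
- cam_lever (a joint): Red cam lever, rad, 0 to 1.466 (stops at both ends). Swings across the holder about an axis along holder x. 0: locked, leaning 42 deg to holder -y (right, seen from the robot); 0.73 upright; 1.466: free, leaning 42 deg to +y (left). The cam grips below about 0.5. It stays where left; 2 to 4 N sideways near its tip swings it, up to about 15 N near locked, either way.
- lever_tip (a point): End of the lever's centre line, 66 mm from the pivot; the red handle is a round bar 16 mm thick. The pivot is on the holder's centre line, 42 mm above the bench, 36 mm behind jaw_face, and travels with the jaw. The tip is 91 mm above the bench when locked or free, 108 mm when upright.
- oil_bottle: White squeeze bottle with red cap, 54 mm wide, 158 mm tall, standing loose; origin at its underside. Leave alone.
- flat_brush: Flat brush with wooden handle lying loose, 217 x 52 x 16 mm; origin at the centre of its underside. Leave alone.
Not all that is in view belongs to the job. Several things have the shape of the whetstone; the one meant has the colours described above.

How it is judged:
On the way, in this order (a step that is already met when the one before it is completed fails the run):
1. the cam lever is flipped over to free the jaw (value of joint cam_lever above 1.1 rad), for 0.1 s.
2. with the lever still free, the jaw has been pushed up until the stone is snug against the stop (value of joint cam_lever above 0.6 rad and x of jaw_face in the frame of stop_face above -0.142 m and linear speed of whetstone below 0.01 m/s), for 0.1 s.
3. the lever is flipped back to locked (value of joint cam_lever below 0.12 rad), for 0.2 s.
At the end, for the whole second after the job is handed in: The lever is locked (within 0.12 rad of its locked stop); jaw face and stop face are no more than 142 mm apart along the holder (2 mm of total play on the 140 mm stone); the stone lies flat on the bed between them, straight within 0.05 rad and within 9 mm of the holder's centre line, at rest (value of joint cam_lever below 0.12 rad and x of jaw_face in the frame of stop_face above -0.142 m and x of whetstone in the frame of holder between 0.0605 and 0.0655 m and y of whetstone in the frame of holder between -0.009 and 0.009 m and height (world z) of whetstone below 0.016 m and angle between whetstone's own z axis and vertical below 0.03 rad and angle between the y axis of whetstone and the x axis of holder, either way round below 0.05 rad and linear speed of whetstone below 0.01 m/s); the robot touches nothing.
It fails at once if the stone is lifted or tipped out of the holder (height (world z) of whetstone above 0.025 m or angle between whetstone's own z axis and vertical above 0.15 rad).
It fails at once if the bottle or the brush is disturbed (distance of any of oil_bottle, flat_brush from where it was at the start of the episode above 0.03 m or angle between oil_bottle's own z axis and vertical above 0.4 rad).
It also fails if it takes over 51 s, if anything falls off the work surface, if the arm or the gripper's body presses on something with over 40 N, if the wrist force passes 120 N, or if a joint passes its speed limit or range.

### The arm

A 6-joint arm with a two-finger parallel gripper is mounted at the origin on the work surface; the furniture and walls round the work are solid. World frame = base frame: x ahead of the robot, y to its left, z up, the work surface at z = 0. Lengths are in m, angles in rad, forces in N, time in s.
With the tool pointing down it reaches from about 0.3 to 0.875 m from the base axis. Payload 6.4 kg.
Tool frame: the origin (TCP) lies between the finger pads; the fingertips stand 19 mm ahead of it and the grasp point (between the pads) is the TCP (ctrl.tips_ahead is the z of the fingertips in the tool frame, in m); z points along the fingers, y is the line along which they close (so a half turn about z gives the same grasp; the last joint's range is limited). The gripper opens to 85 mm and grips with 20 to 120 N. Pads are 22 mm wide; open, the fingers measure 114 mm over their backs; the gripper's body (76 mm by 85 mm) begins 54 mm behind the grasp point. The pads swing forward as they close: fully open they stand 13 mm farther back than shut.
Start: joints at [-1.49, 0.181, 1.607, -0, 1.354, -0.206], TCP at [0.163, -0.552, 0.23] pointing down, gripper open.
Joint ranges: [-2.99, 2.99], [-0.89, 2.07], [0.3, 2.58], [-1.14, 4.28], [0, 2.63], [-3.12, 3.12]. Speed limits (rad/s): [2.57, 2.57, 3.01, 3.14, 3.14, 3.14].

### API

Orientations are given as a unit quaternion [w, x, y, z].
In Python, from bench import readout, vision, ctrl gives the robot as it stands.
- The arm moves only by the tool play_rows, never from a script. Its arguments are lists of equal length, an entry for each row: "xyz": the shift along the tool's x, y, z in mm, a list of three; "rot": the turn, a rotation vector about the tool's x, y, z in rad, a list of three; "grip": the opening, from 0 (shut) to 1 (fully open). In form: {"xyz": [[x, y, z], ...], "rot": [[rx, ry, rz], ...], "grip": [grip, ...]}. A call has exactly 10 rows; each row is the pose to reach, as a shift and turn from the pose commanded when the call began, along the tool's axes at that moment; what a row does not reach only later rows make up. A row lasts 1/8 s, in which the tool goes at most 62.5 mm and 10.7 degrees, less where a joint would pass 70% of its speed; a pose out of reach is approached as far as the arm can. A call with a gripper value outside its range is refused whole. The fingers move at their own pace and stop on an object; the grip force is fixed at half the most. Time passes only in rows, so rows that repeat a pose let the fingers close, or fill a call up. It gives the time, the measured TCP pose, the force, the opening and the grip force at its end, in the units of the state.
- readout.get_obs(): the state, without advancing time (a new reading comes with each control period).
- vision.camera(name): name is "scene" or "top"; returns a dict with "color" (480x640x3 uint8, red, green, blue), "depth" (480x640 float32, m along the optical axis (not along the pixel's ray), 0 where there is no reading), "camera_matrix" (3x3 intrinsics, pixels), "k1" (the pictures are not rectified: a ray, as slopes to the right and down, at radius r is drawn at 1 + k1 r^2 times it, then the intrinsics apply), "extrinsics" (4x4, takes a point from camera to world coordinates). Camera axes: x right, y down, z forward; pixel columns grow to the right and rows downward; lengths in m; the calibration is good to about 2 mm. A picture is of the moment at which its call begins.
- ctrl.hand_in(): hands the job in; it is judged then, once.
The state is a dict: "time_s": time; "q": joint angles; "dq": joint speeds; "joint_efforts": joint torques, N m; "eef_pos": TCP position; "eef_rot": TCP orientation; "wrist_force": force on the tool from outside, world axes, zero at the start; "torque": the same for the moment, N m; "opening": opening from 0.0 (shut) to 1.0 (fully open); "grasp_force": force on a finger pad.
Only numpy, scipy, OpenCV 4.12 (cv2) and the standard library are available. Lean on these libraries where they do the work, as an engineer would, in place of code of your own. Each camera call takes 0.05 s, during which the arm holds its last target. There are 200 camera calls.

## Working session

There is one attempt and no reset: what is moved stays moved. The work goes in short steps, Python scripts to look and compute and a tool call to move; the robot and the scene stay as the last step left them, time stands still between calls to the robot, and variables do not carry over. Pictures are saved under pics/ and viewed, at most 12 in all, crops included, and the job is handed in when it is done.

Besides the shell and the picture viewer there is one more tool, called by a JSON object that holds its "op" and its "data", one argument or row to a line. play_rows: Moves the arm, as the interface text tells. Its arguments: {"type":"object","properties":{"xyz":{"type":"array","items":{"type":"array","items":{"type":"number"}}},"rot":{"type":"array","items":{"type":"array","items":{"type":"number"}}},"grip":{"type":"array","items":{"type":"number"}}},"required":["xyz","rot","grip"]}

```bash
mkdir -p pics; cat > h.py <<'E'
import numpy as np, cv2
from bench import readout, vision, ctrl
def cam(n):
    c=vision.camera(n); return c
def save(c,name,box=None,scale=1):
    im=c["color"][:,:,::-1]
    if box: x0,y0,x1,y1=box; im=im[y0:y1,x0:x1]
    cv2.imwrite("pics/"+name,cv2.resize(im,None,fx=scale,fy=scale,interpolation=cv2.INTER_CUBIC))
def rays(c,uv):
    K=c["camera_matrix"]; uv=np.atleast_2d(uv).astype(float)
    d=np.array([c["k1"],0,0,0,0.0])
    s=np.c_[(uv[:,0]-K[0,2])/K[0,0],(uv[:,1]-K[1,2])/K[1,1]]
    p=s.copy()
    for _ in range(30): p=s/(1+c["k1"]*(p**2).sum(1,keepdims=True))
    return np.c_[p,np.ones(len(p))]
def onplane(c,uv,z):
    E=np.array(c["extrinsics"]); r=rays(c,uv)@E[:3,:3].T; o=E[:3,3]
    return o+r*((z-o[2])/r[:,2])[:,None]
def atdepth(c,uv):
    uv=np.atleast_2d(uv).astype(int); d=c["depth"][uv[:,1],uv[:,0]]
    E=np.array(c["extrinsics"]); return (rays(c,uv)*d[:,None])@E[:3,:3].T+E[:3,3]
E
python3 - <<'E'
from h import *
for n in ("scene","top"):
    c=cam(n); save(c,n+"0.png"); print(n,c["camera_matrix"].tolist(),c["k1"],np.round(c["extrinsics"],3).tolist())
o=readout.get_obs(); print(o["time_s"],o["eef_pos"],o["eef_rot"])
E
```

```text
scene [[610.8780309714767, 0.0, 319.0039392000805], [0.0, 610.8780309714767, 243.82667505843645], [0.0, 0.0, 1.0]] 0.05356703201533079 [[0.599, -0.56, 0.573, -0.265], [-0.801, -0.433, 0.414, -0.661], [0.016, -0.707, -0.707, 1.088], [0.0, 0.0, 0.0, 1.0]]
top [[482.0436102897157, 0.0, 320.52786340126477], [0.0, 482.0436102897157, 239.26879749745984], [0.0, 0.0, 1.0]] 0.01593544714920417 [[-0.016, -0.99, 0.139, 0.408], [-1.0, 0.016, -0.006, -0.074], [0.003, -0.139, -0.99, 1.099], [0.0, 0.0, 0.0, 1.0]]
0.1 [ 0.16262707 -0.55101156  0.22878979] [-7.81038965e-04  9.89738146e-01  1.42890831e-01  4.72561843e-05]
```

View pics/scene0.png

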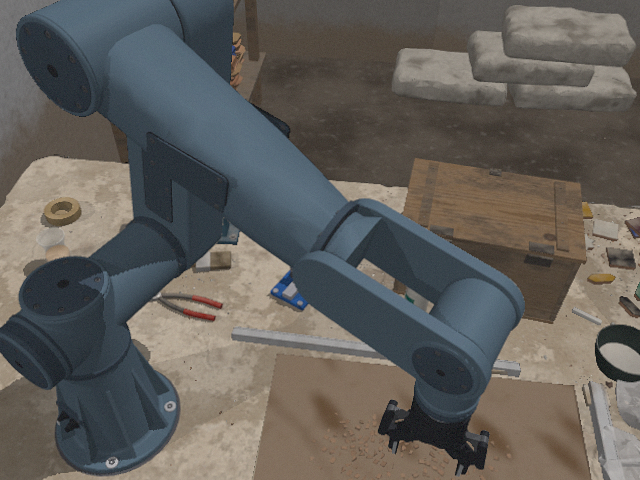

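View pics/top0.png

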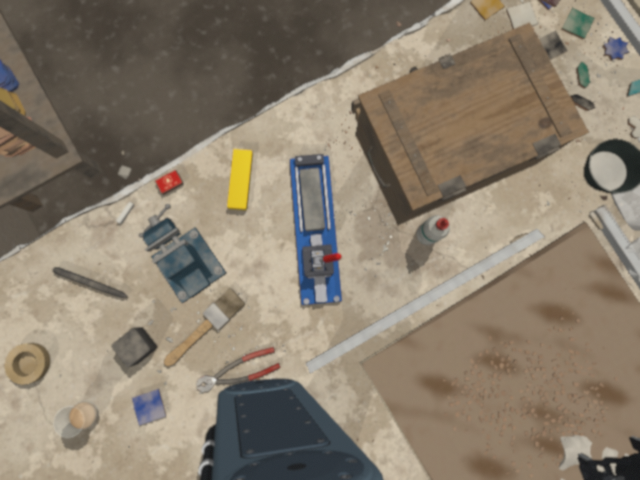

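The top view shows the blue holder at about (316,230), with the grey stone in it at (312,195), the jaw at (319,262) and the red lever leaning right with its tip at (340,257). The bottle is at (435,228), the brush at (205,328), and a crate corner at (395,218). Things that could be mistaken for the stone are the yellow bar (240,180) and the dark block (135,347). For the lever they are the red box (168,182), the bottle cap (442,224) and the pliers (260,352). I choose the grey stone and the red lever in the blue holder. In the scene view the arm hides the holder.

```bash
python3 - <<'E'
from h import *
c=cam("top"); save(c,"crop1.png",(270,130,470,320),3)
hsv=cv2.cvtColor(c["color"],cv2.COLOR_RGB2HSV)
m=cv2.inRange(hsv,(100,120,60),(125,255,255)); roi=np.zeros_like(m); roi[140:315,280:350]=255; m&=roi
m=cv2.morphologyEx(m,cv2.MORPH_OPEN,np.ones((2,2)))
v,u=np.nonzero(m); P=onplane(c,np.c_[u,v],0.014)[:,:2]
r=cv2.minAreaRect((P*1000).astype(np.float32)); print("plate",r, cv2.boxPoints(r).round(1).tolist())
m=(cv2.inRange(hsv,(0,150,80),(8,255,255))|cv2.inRange(hsv,(172,150,80),(180,255,255)))&roi
roi2=m.copy(); v,u=np.nonzero(m); print("red px",u.min(),u.max(),v.min(),v.max(),len(u))
A=atdepth(c,np.c_[u,v]); print("red pts by y",np.c_[u,v,A.round(3)][np.argsort(u)][::6])
for p in [(312,195),(312,180),(312,215),(318,240),(319,262),(320,290),(336,290),(310,158),(395,218),(410,190),(442,224),(435,232),(240,180)]: print(p,atdepth(c,p).round(3))
E
```

```text
plate ((581.9592895507812, -69.35851287841797), (333.239013671875, 87.77555084228516), 4.023962020874023) [[412.70001220703125, -37.29999923706055], [418.79998779296875, -124.80000305175781], [751.2000122070312, -101.4000015258789], [745.0999755859375, -13.899999618530273]]
red px 324 340 254 261 96
red pts by y [[ 3.24e+02  2.58e+02  5.11e-01 -8.60e-02  7.20e-02]
 [ 3.25e+02  2.56e+02  5.16e-01 -8.80e-02  7.10e-02]
 [ 3.26e+02  2.61e+02  5.05e-01 -9.00e-02  7.30e-02]
 [ 3.27e+02  2.56e+02  5.15e-01 -9.30e-02  7.60e-02]
 [ 3.28e+02  2.56e+02  5.14e-01 -9.50e-02  8.00e-02]
 [ 3.29e+02  2.57e+02  5.12e-01 -9.70e-02  8.50e-02]
 [ 3.30e+02  2.56e+02  5.14e-01 -9.90e-02  8.70e-02]
 [ 3.31e+02  2.57e+02  5.11e-01 -1.01e-01  8.70e-02]
 [ 3.32e+02  2.55e+02  5.15e-01 -1.03e-01  9.00e-02]
 [ 3.33e+02  2.57e+02  5.11e-01 -1.05e-01  9.50e-02]
 [ 3.34e+02  2.58e+02  5.09e-01 -1.07e-01  9.40e-02]
 [ 3.35e+02  2.56e+02  5.12e-01 -1.09e-01  9.70e-02]
 [ 3.36e+02  2.54e+02  5.17e-01 -1.11e-01  9.70e-02]
 [ 3.37e+02  2.57e+02  5.10e-01 -1.13e-01  1.01e-01]
 [ 3.38e+02  2.55e+02  5.14e-01 -1.15e-01  1.00e-01]
 [ 3.39e+02  2.57e+02  5.10e-01 -1.17e-01  1.00e-01]]
(312, 195) [[ 0.658 -0.062  0.037]]
(312, 180) [[ 0.692 -0.063  0.038]]
(312, 215) [[ 0.611 -0.061  0.039]]
(318, 240) [[ 0.556 -0.074  0.032]]
(319, 262) [[ 0.505 -0.075  0.051]]
(320, 290) [[ 0.445 -0.077  0.028]]
(336, 290) [[ 0.445 -0.113  0.014]]
(310, 158) [[ 0.747 -0.059  0.027]]
(395, 218) [[ 0.605 -0.25   0.021]]
(410, 190) [[ 0.623 -0.249  0.211]]
(442, 224) [[ 0.569 -0.324  0.142]]
(435, 232) [[ 0.558 -0.318  0.108]]
(240, 180) [[0.699 0.103 0.023]]
```

View pics/crop1.png

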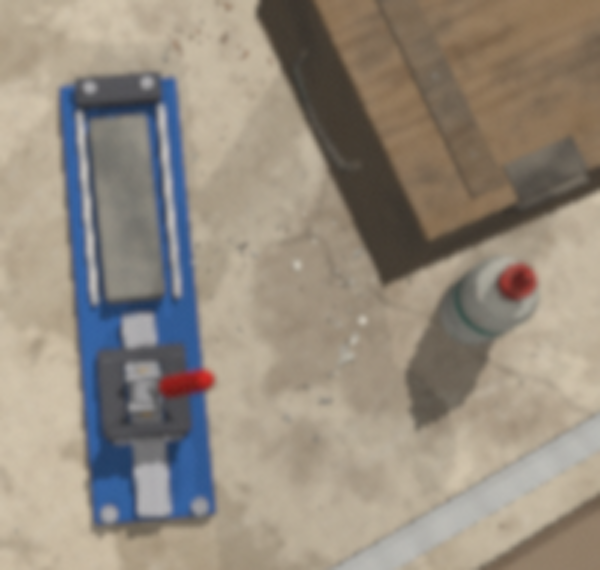

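The crop confirms the choice: grey stone, dark jaw, and the red lever leaning to holder -y. Holder origin is about (0.597, -0.068) with yaw 4.0°. The lever pivot is at holder x ≈ -88 mm, so the jaw value is about 0.025. Plan: closed fingers, tool x along the holder, push the lever from its right side.

{"op": "play_rows", "data": {
  "xyz": [
    [45,-28,0],
    [90,-55,0],
    [140,-86,0],
    [190,-117,0],
    [240,-148,0],
    [290,-178,0],
    [340,-209,0],
    [390,-240,0],
    [449,-276,0],
    [449,-276,0]
  ],
  "rot": [
    [0,0,0.03],
    [0,0,0.06],
    [0,0,0.09],
    [0,0,0.12],
    [0,0,0.15],
    [0,0,0.18],
    [0,0,0.2165],
    [0,0,0.2165],
    [0,0,0.2165],
    [0,0,0.2165]
  ],
  "grip": [0,0,0,0,0,0,0,0,0,0]
}}

```text
time_s: 1.4
eef_pos: [0.5169, -0.1563, 0.2293]
eef_rot: [-0.0, 0.999, 0.038, 0.0]
wrist_force: [-0.7, 0.3, -0.0]
opening: -0.003
grasp_force: 0.0
```

```bash
cat >> h.py <<'E'
from scipy.spatial.transform import Rotation as R
YAW=np.radians(4.03); O=np.array([.597,-.0684])
def st():
    o=readout.get_obs(); p=np.array(o["eef_pos"]); c,s=np.cos(YAW),np.sin(YAW); d=p[:2]-O
    q=o["eef_rot"]; M=R.from_quat([q[1],q[2],q[3],q[0]]).as_matrix()
    print("t",round(o["time_s"],2),"holder mm",np.round([1e3*(c*d[0]+s*d[1]),1e3*(-s*d[0]+c*d[1]),1e3*p[2]],1),"tips z",round(1e3*(p[2]+ctrl.tips_ahead*M[2,2]),1),"xaxis deg",np.degrees(np.arctan2(M[1,0],M[0,0])).round(2),"zax",M[:,2].round(3),"F",np.round(o["wrist_force"],1),"open",round(o["opening"],2))
E
python3 - <<'E'
from h import *
st()
c=cam("scene"); save(c,"s1.png")
E
```

```text
t 1.4 holder mm [-86.  -82.1 229.3] tips z 210.3 xaxis deg 4.33 zax [ 0.     0.001 -1.   ] F [-0.7  0.3 -0. ] open -0.0
```

View pics/s1.png

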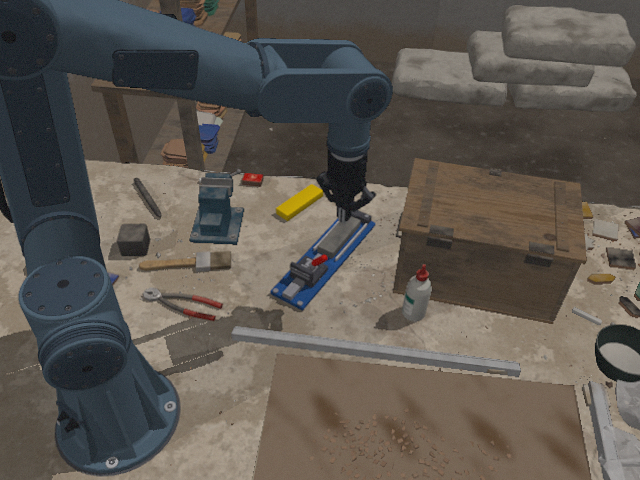

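The holder is now in view in the scene camera: red lever near (320,260), bottle (418,295), crate to the right, and the fingers above and to the right of the lever. I descend beside the lever.

{"op": "play_rows", "data": {
  "xyz": [
    [0,0,20],
    [0,0,45],
    [0,0,70],
    [0,0,95],
    [-1,0,115],
    [-1,0,130],
    [-1,0,138],
    [-1,0,138],
    [-1,0,138],
    [-1,0,138]
  ],
  "rot": [
    [0,0,0],
    [0,0,0],
    [0,0,0],
    [0,0,0],
    [0,0,0],
    [0,0,0],
    [0,0,0],
    [0,0,0],
    [0,0,0],
    [0,0,0]
  ],
  "grip": [0,0,0,0,0,0,0,0,0,0]
}}

```text
time_s: 2.7
eef_pos: [0.5148, -0.1601, 0.0924]
eef_rot: [0.0, 0.999, 0.035, 0.001]
wrist_force: [-0.0, 0.1, 0.5]
opening: -0.003
grasp_force: 0.0
```

```bash
cat >> h.py <<'E'
def red():
    c=cam("scene"); hsv=cv2.cvtColor(c["color"],cv2.COLOR_RGB2HSV)
    m=cv2.inRange(hsv,(0,150,60),(8,255,255))|cv2.inRange(hsv,(172,150,60),(180,255,255)); k=np.zeros_like(m); k[205:300,275:385]=255; m&=k
    v,u=np.nonzero(m); A=atdepth(c,np.c_[u,v]); A=A[(A[:,2]>.03)&(A[:,2]<.14)]; d=A[:,:2]-O; cc,s=np.cos(YAW),np.sin(YAW)
    H=np.c_[cc*d[:,0]+s*d[:,1],-s*d[:,0]+cc*d[:,1],A[:,2]]*1e3; print("red",len(u),"x",np.percentile(H[:,0],[5,50,95]).round(),"y",np.percentile(H[:,1],[2,50,98]).round(),"z",np.percentile(H[:,2],[2,50,98]).round())
    return c
E
python3 - <<'E'
from h import *
st(); c=red(); save(c,"s2.png",(240,170,420,320),4)
E
```

```text
t 2.7 holder mm [-88.4 -85.7  92.4] tips z 73.4 xaxis deg 4.04 zax [ 0.001 -0.001 -1.   ] F [-0.   0.1  0.5] open -0.0
red 100 x [-97. -93. -85.] y [-46. -32. -13.] z [ 63.  87. 103.]
```

View pics/s2.png

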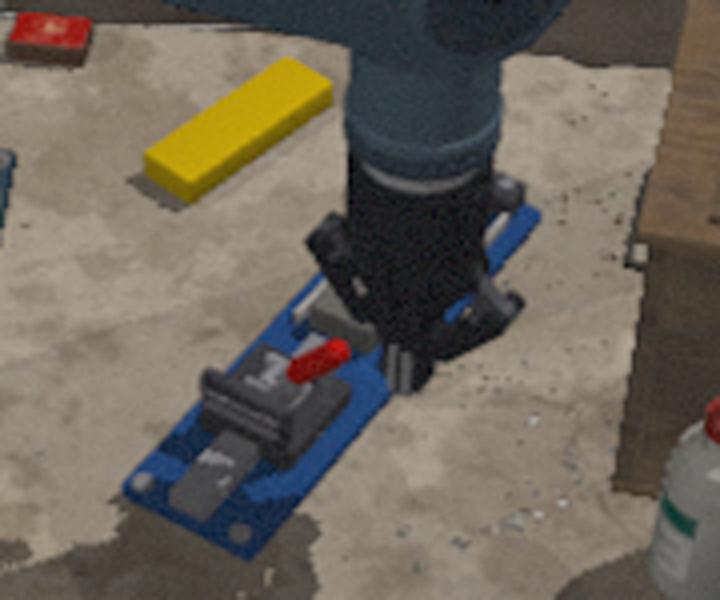

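The crop shows the shut fingers standing just to the right of the red lever tip, clear of the jaw. I push the lever over to the left along its arc.

{"op": "play_rows", "data": {
  "xyz": [
    [0,-10,0],
    [0,-20,0],
    [0,-28,-4],
    [0,-36,-8],
    [0,-46,-12],
    [0,-56,-14],
    [0,-66,-14],
    [0,-76,-12],
    [0,-86,-9],
    [0,-94,-6]
  ],
  "rot": [
    [0,0,0],
    [0,0,0],
    [0,0,0],
    [0,0,0],
    [0,0,0],
    [0,0,0],
    [0,0,0],
    [0,0,0],
    [0,0,0],
    [0,0,0]
  ],
  "grip": [0,0,0,0,0,0,0,0,0,0]
}}

```text
time_s: 4.0
eef_pos: [0.5074, -0.0653, 0.0971]
eef_rot: [-0.0, 0.999, 0.035, -0.0]
wrist_force: [-0.1, -0.6, -0.0]
opening: 0.001
grasp_force: 0.0
```

```bash
python3 - <<'E'
from h import *
st(); c=red(); st()
E
```

```text
t 4.0 holder mm [-89.2   9.3  97.1] tips z 78.1 xaxis deg 4.04 zax [-0.001  0.    -1.   ] F [-0.1 -0.6 -0. ] open 0.0
red 98 x [-97. -93. -86.] y [-46. -31. -11.] z [ 64.  86. 103.]
t 4.05 holder mm [-89.6  10.2  96.7] tips z 77.7 xaxis deg 4.06 zax [-0.001  0.001 -1.   ] F [-1.   1.3  0.4] open 0.0
```

```bash
python3 - <<'E'
from h import *
c=cam("scene"); a=c["color"][170:320,240:420]; t=cam("top")["color"][180:330,240:420]
cv2.imwrite("pics/s3.png",cv2.resize(np.vstack([a,t])[:,:,::-1],None,fx=2,fy=2,interpolation=cv2.INTER_CUBIC)); st()
E
```

```text
t 4.15 holder mm [-89.2   9.1  97.2] tips z 78.2 xaxis deg 4.07 zax [-0.001  0.    -1.   ] F [-0.6 -0.2  0.5] open 0.0
```

View pics/s3.png

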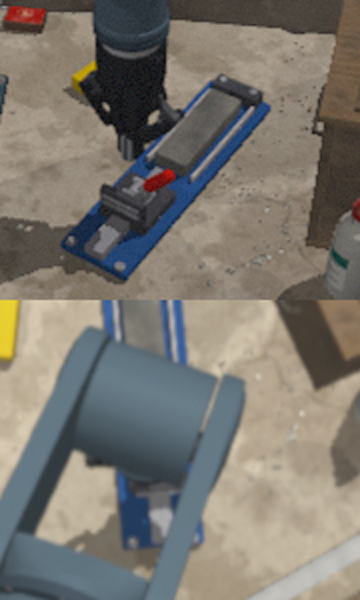

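The fingers passed ahead of the lever without touching it: fingertips are at about pixel (303,247), while the lever is still locked at (320,259). I check the reported TCP against the picture.

```bash
python3 - <<'E'
from h import *
c=cam("scene")
def H(p): d=p[:,:2]-O; cc,s=np.cos(YAW),np.sin(YAW); return (np.c_[cc*d[:,0]+s*d[:,1],-s*d[:,0]+cc*d[:,1],p[:,2]]*1e3).round(1)
print("tip before",H(onplane(c,[(342,267)],.0734)),"now",H(onplane(c,[(301,247),(305,249)],.078)))
for p in [(302,243),(305,243),(301,246),(305,247),(300,240)]: print(p,H(atdepth(c,p)))
hsv=cv2.cvtColor(c["color"],cv2.COLOR_RGB2HSV)
m=cv2.inRange(hsv,(100,120,40),(125,255,255)); k=np.zeros_like(m); k[200:310,265:385]=255; m&=k
v,u=np.nonzero(m); P=atdepth(c,np.c_[u,v]); ok=(abs(P[:,2]-.014)<.012); print("z med",np.median(P[ok,2])); P=onplane(c,np.c_[u,v][ok],.014)
r=cv2.minAreaRect((P[:,:2]*1000).astype(np.float32)); print("scene plate",r,cv2.boxPoints(r).round().tolist())
for p in [(320,258),(316,261),(324,256)]: print("lever",H(atdepth(c,p)))
print(readout.get_obs()["q"])
E
```

```text
tip before [[-73.7 -79.3  73.4]] now [[-76.1  31.   78. ]
 [-76.3  19.6  78. ]]
(302, 243) [[-99.5  12.3 121. ]]
(305, 243) [[-101.1    3.1  127.4]]
(301, 246) [[-99.2  15.2 109.5]]
(305, 247) [[-101.     3.2  114.7]]
(300, 240) [[-94.3  21.2 121.2]]
z med 0.01438514437500582
scene plate ((581.28271484375, -68.9835433959961), (341.570556640625, 92.9672622680664), 4.041869163513184) [[408.0, -35.0], [414.0, -127.0], [755.0, -103.0], [748.0, -11.0]]
lever [[-91.8 -31.3  90.9]]
lever [[-93.  -21.6  76.4]]
lever [[-92.2 -41.9 103.9]]
[-3.61413108e-01  2.06266121e-01  1.87084495e+00 -1.48586142e-04
  1.06474150e+00  1.13877448e+00]
```

```bash
python3 - <<'E'
from h import *
c=cam("scene"); print(ctrl.tips_ahead, [a for a in dir(ctrl) if a[0]!="_"],[a for a in dir(readout) if a[0]!="_"])
def H(p): d=p[:,:2]-O; cc,s=np.cos(YAW),np.sin(YAW); return (np.c_[cc*d[:,0]+s*d[:,1],-s*d[:,0]+cc*d[:,1],p[:,2]]*1e3).round(0)
for u in (300,303,306):
  for v in range(238,262,2): print(u,v,c["color"][v,u],H(atdepth(c,(u,v)))[0])
E
```

```text
0.019 ['MotionError', 'hand_in', 'tips_ahead'] ['get_obs']
300 238 [31 33 35] [-93.  22. 126.]
300 240 [38 43 43] [-95.  21. 122.]
300 242 [39 40 41] [-96.  20. 116.]
300 244 [59 58 57] [-96.  20. 111.]
300 246 [113 104  95] [-10.  79.  -1.]
300 248 [123 112 103] [-14.  76.  -3.]
300 250 [135 122 107] [-24.  70.   2.]
300 252 [127 114  98] [-26.  68.  -3.]
300 254 [130 118 104] [-33.  63.  -1.]
300 256 [145 131 116] [-36.  62.  -5.]
300 258 [ 94  96 112] [-44.  56.  -1.]
300 260 [44 60 94] [-61.  45.  13.]
303 238 [49 50 49] [-98.  10. 137.]
303 240 [54 53 56] [-102.    8.  135.]
303 242 [56 53 58] [-98.  11. 124.]
303 244 [54 55 59] [-97.  11. 117.]
303 246 [56 52 57] [-98.  11. 111.]
303 248 [50 51 53] [-101.    9.  108.]
303 250 [113 103  90] [-19.  64.   1.]
303 252 [127 115  98] [-23.  61.  -1.]
303 254 [121 112 100] [-32.  55.   3.]
303 256 [ 50  75 114] [-47.  45.  14.]
303 258 [62 60 66] [-62.  35.  27.]
303 260 [61 62 64] [-72.  29.  31.]
306 238 [22 19 29] [-105.   -2.  149.]
306 240 [52 55 53] [-101.    0.  138.]
306 242 [69 72 72] [-98.   3. 128.]
306 244 [68 67 68] [-98.   3. 122.]
306 246 [65 66 67] [-99.   2. 117.]
306 248 [61 64 62] [-99.   2. 111.]
306 250 [81 79 78] [-102.    0.  107.]
306 252 [ 75  87 111] [-31.  47.  13.]
306 254 [ 37  77 128] [-37.  43.  14.]
306 256 [59 64 73] [-58.  29.  33.]
306 258 [79 78 83] [-64.  25.  34.]
306 260 [76 79 79] [-64.  25.  27.]
```

Camera depth puts the visible fingertips at z ≈ 106 mm, not the 78 mm implied by the reported pose. x and y do agree. So the fingers went over the lever. I trust the camera: go back to the right, lower, and re-measure.

{"op": "play_rows", "data": {
  "xyz": [
    [0,0,-15],
    [0,20,-20],
    [0,50,-20],
    [0,80,-20],
    [0,97,-20],
    [0,97,-10],
    [0,97,5],
    [0,97,15],
    [0,97,22],
    [0,97,22]
  ],
  "rot": [
    [0,0,0],
    [0,0,0],
    [0,0,0],
    [0,0,0],
    [0,0,0],
    [0,0,0],
    [0,0,0],
    [0,0,0],
    [0,0,0],
    [0,0,0]
  ],
  "grip": [0,0,0,0,0,0,0,0,0,0]
}}

```text
time_s: 5.5
eef_pos: [0.5141, -0.1622, 0.0748]
eef_rot: [-0.0, 0.999, 0.035, -0.001]
wrist_force: [-0.3, 0.4, -0.5]
opening: -0.003
grasp_force: 0.0
```

```bash
cat >> h.py <<'E'
def H(p): p=np.atleast_2d(p); d=p[:,:2]-O; cc,s=np.cos(YAW),np.sin(YAW); return (np.c_[cc*d[:,0]+s*d[:,1],-s*d[:,0]+cc*d[:,1],p[:,2]]*1e3).round(0)
E
python3 - <<'E'
from h import *
st(); c=red(); save(c,"s4.png",(280,190,400,290),6)
g=np.array([(u,v) for v in range(200,300) for u in range(300,390)]); A=H(atdepth(c,g)); 
e=[o for o in [readout.get_obs()]][0]
dark=(c["color"][g[:,1],g[:,0]].max(1)<90)&(A[:,1]<-58)&(A[:,1]>-130)&(A[:,0]<-60)&(A[:,0]>-140)&(A[:,2]>35)
B=A[dark]; 
for z in range(40,200,8):
    b=B[(B[:,2]>=z)&(B[:,2]<z+8)]
    if len(b): print(z,len(b),"x",b[:,0].min(),b[:,0].max(),"y",b[:,1].min(),b[:,1].max())
E
```

```text
t 5.5 holder mm [-89.3 -87.7  74.8] tips z 55.8 xaxis deg 4.07 zax [-0.001  0.001 -1.   ] F [-0.3  0.4 -0.5] open -0.0
red 99 x [-97. -93. -86.] y [-47. -31. -12.] z [ 60.  86. 103.]
72 2 x -96.0 -96.0 y -93.0 -87.0
80 12 x -99.0 -86.0 y -99.0 -75.0
88 26 x -101.0 -85.0 y -102.0 -75.0
96 31 x -102.0 -84.0 y -104.0 -75.0
104 29 x -102.0 -84.0 y -103.0 -76.0
112 25 x -102.0 -93.0 y -114.0 -68.0
120 50 x -105.0 -80.0 y -118.0 -61.0
128 91 x -106.0 -80.0 y -127.0 -59.0
136 59 x -106.0 -78.0 y -129.0 -59.0
144 55 x -109.0 -88.0 y -129.0 -73.0
152 41 x -110.0 -93.0 y -129.0 -71.0
160 62 x -108.0 -91.0 y -129.0 -63.0
168 67 x -110.0 -91.0 y -129.0 -59.0
176 81 x -111.0 -82.0 y -128.0 -59.0
184 55 x -110.0 -83.0 y -129.0 -73.0
192 26 x -104.0 -81.0 y -128.0 -111.0
```

View pics/s4.png

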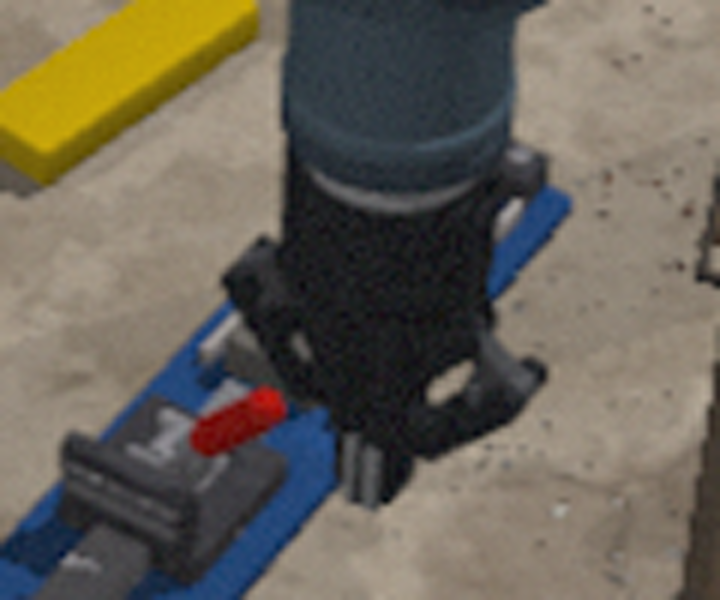

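The crop shows the fingertips just right of the lever. By depth the tips are at z ≈ 79, with straight fingers for about 33 mm above that before the linkage widens. I redo the push at this height.

{"op": "play_rows", "data": {
  "xyz": [
    [0,-10,5],
    [0,-19,6],
    [0,-27,3],
    [0,-35,-1],
    [0,-45,-5],
    [0,-55,-8],
    [0,-66,-8],
    [0,-76,-7],
    [0,-86,-5],
    [0,-92,-3]
  ],
  "rot": [
    [0,0,0],
    [0,0,0],
    [0,0,0],
    [0,0,0],
    [0,0,0],
    [0,0,0],
    [0,0,0],
    [0,0,0],
    [0,0,0],
    [0,0,0]
  ],
  "grip": [0,0,0,0,0,0,0,0,0,0]
}}

```text
time_s: 6.8
eef_pos: [0.5076, -0.0701, 0.0781]
eef_rot: [-0.0, 0.999, 0.035, -0.0]
wrist_force: [0.0, -1.3, 1.4]
opening: 0.004
grasp_force: 0.7
```

```bash
python3 - <<'E'
from h import *
st(); c=red(); st()
E
```

```text
t 6.8 holder mm [-89.3   4.6  78.1] tips z 59.1 xaxis deg 4.06 zax [-0.001  0.    -1.   ] F [ 0.  -1.3  1.4] open 0.0
red 77 x [-98. -94. -89.] y [11. 25. 34.] z [ 64.  96. 110.]
t 6.85 holder mm [-89.5   5.1  77.8] tips z 58.8 xaxis deg 4.07 zax [-0.001  0.001 -1.   ] F [0.3 0.1 1.1] open 0.0
```

The lever has gone over to the left. I push a bit further to its stop, then lift off and go behind the jaw's thumb plate.

{"op": "play_rows", "data": {
  "xyz": [
    [0,-5,0],
    [0,-9,0],
    [0,-9,0],
    [0,0,-15],
    [0,0,-35],
    [-30,-3,-35],
    [-66,-7,-35],
    [-66,-7,-10],
    [-66,-7,15],
    [-66,-7,36]
  ],
  "rot": [
    [0,0,0],
    [0,0,0],
    [0,0,0],
    [0,0,0],
    [0,0,0],
    [0,0,0],
    [0,0,0],
    [0,0,0],
    [0,0,0],
    [0,0,0]
  ],
  "grip": [0,0,0,0,0,0,0,0,0,0]
}}

```text
time_s: 8.1
eef_pos: [0.4423, -0.0696, 0.043]
eef_rot: [0.0, 0.999, 0.035, 0.001]
wrist_force: [0.4, -0.2, -1.6]
opening: -0.002
grasp_force: 0.0
```

```bash
python3 - <<'E'
from h import *
st(); c=red(); save(c,"s5.png",(240,180,400,300),5)
g=np.array([(u,v) for v in range(220,310) for u in range(260,330)]); A=H(atdepth(c,g))
B=A[(c["color"][g[:,1],g[:,0]].max(1)<95)&(abs(A[:,1]-5)<50)&(A[:,0]<-135)&(A[:,0]>-210)&(A[:,2]>33)]
for z in range(34,110,8):
    b=B[(B[:,2]>=z)&(B[:,2]<z+8)]
    if len(b): print(z,len(b),"x",b[:,0].min(),b[:,0].max(),"y",b[:,1].min(),b[:,1].max())
E
```

```text
t 8.1 holder mm [-154.4    9.7   43. ] tips z 24.0 xaxis deg 3.99 zax [ 0.001 -0.001 -1.   ] F [ 0.4 -0.2 -1.6] open -0.0Traceback (most recent call last):
  File "<stdin>", line 2, in <module>
  File "h.py", line 32, in red
    H=np.c_[cc*d[:,0]+s*d[:,1],-s*d[:,0]+cc*d[:,1],A[:,2]]*1e3; print("red",len(u),"x",np.percentile(H[:,0],[5,50,95]).round(),"y",np.percentile(H[:,1],[2,50,98]).round(),"z",np.percentile(H[:,2],[2,50,98]).round())
                                                                                       ~~~~~~~~~~~~~^^^^^^^^^^^^^^^^^^
    return _quantile_unchecked(
        a, q, axis, out, overwrite_input, method, keepdims, weights)
    return _ureduce(a,
                    func=_quantile_ureduce_func,
    ...<5 lines>...
                    overwrite_input=overwrite_input,
                    method=method)
    r = func(a, **kwargs)
    result = _quantile(arr,
                       quantiles=q,
    ...<2 lines>...
                       out=out,
                       weights=wgt)
    slices_having_nans = np.isnan(arr[-1, ...])
                                  ~~~^^^^^^^^^
IndexError: index -1 is out of bounds for axis 0 with size 0
```

```bash
python3 - <<'E'
from h import *
st(); c=cam("scene"); save(c,"s5.png",(240,180,400,300),5)
g=np.array([(u,v) for v in range(220,320) for u in range(250,340)]); A=H(atdepth(c,g))
B=A[(c["color"][g[:,1],g[:,0]].max(1)<95)&(abs(A[:,1]-5)<50)&(A[:,0]<-135)&(A[:,0]>-210)&(A[:,2]>33)]
for z in range(34,110,8):
    b=B[(B[:,2]>=z)&(B[:,2]<z+8)]
    if len(b): print(z,len(b),"x",b[:,0].min(),b[:,0].max(),"y",b[:,1].min(),b[:,1].max())
E
```

```text
t 8.15 holder mm [-156.2   10.5   40.7] tips z 21.7 xaxis deg 3.98 zax [-0.002  0.001 -1.   ] F [-2.1  0.1 -1.1] open -0.01
34 2 x -182.0 -167.0 y 1.0 9.0
42 6 x -167.0 -162.0 y 5.0 13.0
50 27 x -170.0 -153.0 y -2.0 26.0
58 27 x -170.0 -150.0 y -4.0 26.0
66 27 x -171.0 -158.0 y -3.0 23.0
74 25 x -171.0 -159.0 y -4.0 23.0
82 25 x -172.0 -142.0 y -18.0 35.0
90 75 x -172.0 -146.0 y -19.0 44.0
98 81 x -172.0 -144.0 y -32.0 50.0
106 62 x -175.0 -156.0 y -36.0 54.0
```

View pics/s5.png

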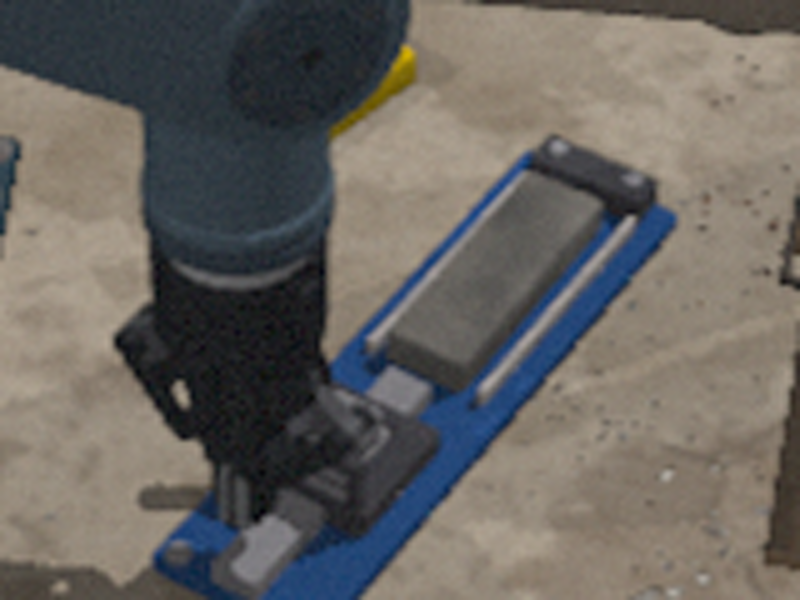

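The fingers stand behind the thumb plate with tips at z ≈ 45, slightly left of centre. The stone still lies in the bed and the jaw is free. I centre the fingers and push forward.

{"op": "play_rows", "data": {
  "xyz": [
    [3,5,1],
    [8,9,1],
    [13,10,1],
    [18,10,1],
    [23,10,1],
    [28,10,1],
    [33,10,1],
    [38,10,1],
    [43,10,1],
    [47,10,1]
  ],
  "rot": [
    [0,0,0],
    [0,0,0],
    [0,0,0],
    [0,0,0],
    [0,0,0],
    [0,0,0],
    [0,0,0],
    [0,0,0],
    [0,0,0],
    [0,0,0]
  ],
  "grip": [0,0,0,0,0,0,0,0,0,0]
}}

```text
time_s: 9.45
eef_pos: [0.4893, -0.0752, 0.0414]
eef_rot: [-0.0, 0.999, 0.035, -0.0]
wrist_force: [-4.0, -0.5, 1.7]
opening: -0.001
grasp_force: 1.7
```

```bash
python3 - <<'E'
from h import *
st()
c=cam("top"); g=np.array([(u,v) for v in range(140,320) for u in range(285,350)]); A=H(atdepth(c,g)); print(c["color"][200,312],c["color"][235,318])
E
```

```text
t 9.45 holder mm [-107.9    0.8   41.4] tips z 22.4 xaxis deg 4.03 zax [-0.001  0.    -1.   ] F [-4.  -0.5  1.7] open -0.0
[124 121 114] [100 120 133]
```

{"op": "play_rows", "data": {
  "xyz": [
    [2,0,0],
    [4,0,0],
    [6,0,0],
    [8,0,0],
    [10,0,0],
    [12,0,0],
    [14,0,0],
    [15,0,0],
    [16,0,0],
    [17,0,0]
  ],
  "rot": [
    [0,0,0],
    [0,0,0],
    [0,0,0],
    [0,0,0],
    [0,0,0],
    [0,0,0],
    [0,0,0],
    [0,0,0],
    [0,0,0],
    [0,0,0]
  ],
  "grip": [0,0,0,0,0,0,0,0,0,0]
}}

```text
time_s: 10.75
eef_pos: [0.5061, -0.0741, 0.0415]
eef_rot: [-0.0, 0.999, 0.035, -0.0]
wrist_force: [-4.7, 2.1, -0.5]
opening: -0.005
grasp_force: 2.3
```

```bash
python3 - <<'E'
from h import *
st()
E
```

```text
t 10.75 holder mm [-91.1   0.7  41.5] tips z 22.5 xaxis deg 4.03 zax [-0.  0. -1.] F [-4.7  2.1 -0.5] open -0.01
```

{"op": "play_rows", "data": {
  "xyz": [
    [0.5,0,0],
    [1,0,0],
    [1.5,0,0],
    [2,0,0],
    [2.5,0,0],
    [3,0,0],
    [3.5,0,0],
    [4,0,0],
    [4,0,0],
    [4,0,0]
  ],
  "rot": [
    [0,0,0],
    [0,0,0],
    [0,0,0],
    [0,0,0],
    [0,0,0],
    [0,0,0],
    [0,0,0],
    [0,0,0],
    [0,0,0],
    [0,0,0]
  ],
  "grip": [0,0,0,0,0,0,0,0,0,0]
}}

```text
time_s: 12.0
eef_pos: [0.5103, -0.074, 0.0416]
eef_rot: [0.0, 0.999, 0.035, 0.0]
wrist_force: [-4.0, 1.3, -2.0]
opening: 0.003
grasp_force: 1.9
```

```bash
python3 - <<'E'
from h import *
st()
E
```

```text
t 12.0 holder mm [-86.9   0.5  41.6] tips z 22.6 xaxis deg 4.03 zax [ 0. -0. -1.] F [-4.   1.3 -2. ] open 0.0
```

{"op": "play_rows", "data": {
  "xyz": [
    [0.5,0,0],
    [1,0,0],
    [1.5,0,0],
    [2,0,0],
    [2.5,0,0],
    [3,0,0],
    [3.5,0,0],
    [4,0,0],
    [4,0,0],
    [4,0,0]
  ],
  "rot": [
    [0,0,0],
    [0,0,0],
    [0,0,0],
    [0,0,0],
    [0,0,0],
    [0,0,0],
    [0,0,0],
    [0,0,0],
    [0,0,0],
    [0,0,0]
  ],
  "grip": [0,0,0,0,0,0,0,0,0,0]
}}

```text
time_s: 13.25
eef_pos: [0.5132, -0.0737, 0.0416]
eef_rot: [-0.0, 0.999, 0.035, -0.001]
wrist_force: [-9.3, 1.0, 2.7]
opening: 0.001
grasp_force: 4.5
```

```bash
python3 - <<'E'
from h import *
st(); c=cam("scene"); save(c,"s6.png",(260,190,400,300),5)
E
```

```text
t 13.25 holder mm [-84.    0.6  41.6] tips z 22.6 xaxis deg 4.04 zax [-0.002 -0.    -1.   ] F [-9.3  1.   2.7] open 0.0
```

View pics/s6.png

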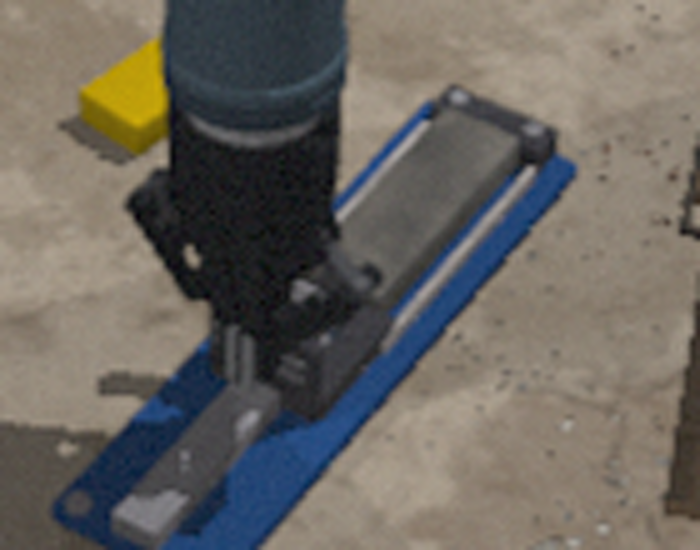

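The jaw meets the stone and the stone's far end is at the stop. The force has risen to 9 N. One more small push to confirm it is snug.

{"op": "play_rows", "data": {
  "xyz": [
    [0.5,0,0],
    [1,0,0],
    [1.5,0,0],
    [2,0,0],
    [2.5,0,0],
    [3,0,0],
    [3,0,0],
    [3,0,0],
    [3,0,0],
    [3,0,0]
  ],
  "rot": [
    [0,0,0],
    [0,0,0],
    [0,0,0],
    [0,0,0],
    [0,0,0],
    [0,0,0],
    [0,0,0],
    [0,0,0],
    [0,0,0],
    [0,0,0]
  ],
  "grip": [0,0,0,0,0,0,0,0,0,0]
}}

```text
time_s: 14.55
eef_pos: [0.5132, -0.0737, 0.0416]
eef_rot: [-0.0, 0.999, 0.036, -0.005]
wrist_force: [-23.0, -2.3, 15.3]
opening: 0.0
grasp_force: 11.4
```

```bash
python3 - <<'E'
from h import *
st()
E
```

```text
t 14.55 holder mm [-83.9   0.6  41.6] tips z 22.6 xaxis deg 4.08 zax [-0.009  0.    -1.   ] F [-23.   -2.3  15.3] open 0.0
```

It did not move at 23 N, so the stone is snug. I back off, lift, and go to the left of the lever, whose pivot is now at holder x ≈ -43.

{"op": "play_rows", "data": {
  "xyz": [
    [-6,0,0],
    [-14,0,0],
    [-14,0,-35],
    [-14,0,-72],
    [10,-35,-72],
    [38,-70,-72],
    [38,-90,-72],
    [38,-90,-50],
    [38,-90,-32],
    [38,-90,-28]
  ],
  "rot": [
    [0,0,0],
    [0,0,0],
    [0,0,0],
    [0,0,0],
    [0,0,0],
    [0,0,0],
    [0,0,0],
    [0,0,0],
    [0,0,0],
    [0,0,0]
  ],
  "grip": [0,0,0,0,0,0,0,0,0,0]
}}

```text
time_s: 15.8
eef_pos: [0.5474, 0.0188, 0.068]
eef_rot: [-0.0, 0.999, 0.035, -0.001]
wrist_force: [0.2, 0.3, 0.2]
opening: -0.001
grasp_force: 0.0
```

```bash
python3 - <<'E'
from h import *
st(); c=red(); save(c,"s7.png",(270,190,400,300),5)
g=np.array([(u,v) for v in range(180,300) for u in range(270,350)]); A=H(atdepth(c,g))
B=A[(c["color"][g[:,1],g[:,0]].max(1)<95)&(abs(A[:,1]-85)<28)&(abs(A[:,0]+45)<30)&(A[:,2]>33)]
for z in range(34,110,8):
    b=B[(B[:,2]>=z)&(B[:,2]<z+8)]
    if len(b): print(z,len(b),"x",b[:,0].min(),b[:,0].max(),"y",b[:,1].min(),b[:,1].max())
E
```

```text
t 15.8 holder mm [-43.3  90.5  68. ] tips z 49.0 xaxis deg 4.0 zax [-0.003  0.    -1.   ] F [0.2 0.3 0.2] open -0.0
red 116 x [-48. -43. -38.] y [12. 27. 44.] z [ 65.  86. 105.]
66 3 x -53.0 -47.0 y 86.0 96.0
74 19 x -58.0 -38.0 y 77.0 105.0
82 27 x -57.0 -40.0 y 76.0 104.0
90 31 x -56.0 -39.0 y 76.0 102.0
98 25 x -58.0 -41.0 y 76.0 105.0
106 19 x -58.0 -47.0 y 78.0 104.0
```

View pics/s7.png

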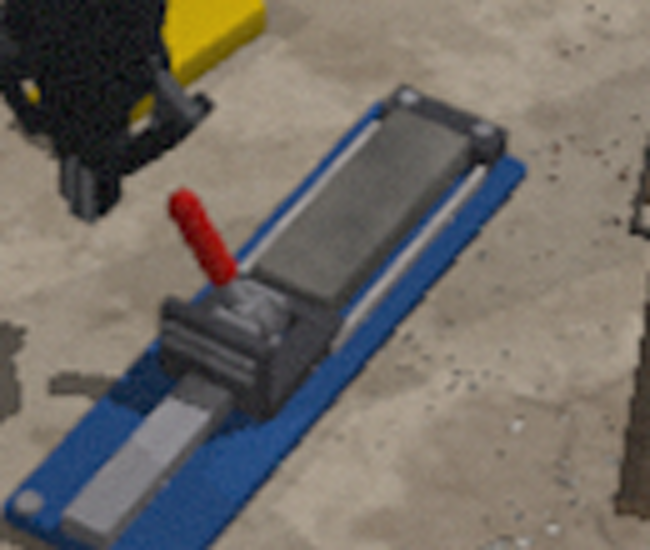

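The picture shows the stone between the stop and the jaw, straight, with the lever leaning left and the fingers clear on its left. I push the lever back along the mirrored arc.

{"op": "play_rows", "data": {
  "xyz": [
    [1,10,0],
    [1,21,0],
    [1,29,-3],
    [1,37,-7],
    [1,47,-11],
    [1,57,-14],
    [1,68,-14],
    [1,78,-13],
    [1,88,-11],
    [1,95,-9]
  ],
  "rot": [
    [0,0,0],
    [0,0,0],
    [0,0,0],
    [0,0,0],
    [0,0,0],
    [0,0,0],
    [0,0,0],
    [0,0,0],
    [0,0,0],
    [0,0,0]
  ],
  "grip": [0,0,0,0,0,0,0,0,0,0]
}}

```text
time_s: 17.1
eef_pos: [0.5564, -0.0762, 0.0783]
eef_rot: [-0.0, 0.999, 0.035, -0.0]
wrist_force: [1.9, 1.8, 1.0]
opening: -0.002
grasp_force: 1.3
```

```bash
python3 - <<'E'
from h import *
st(); c=red()
E
```

```text
t 17.1 holder mm [-41.   -4.9  78.3] tips z 59.3 xaxis deg 4.0 zax [-0.  0. -1.] F [1.9 1.8 1. ] open -0.0
red 94 x [-49. -45. -39.] y [-40. -26. -10.] z [ 66.  90. 108.]
```

{"op": "play_rows", "data": {
  "xyz": [
    [0,1,0.5],
    [0,2,1],
    [0,3,2],
    [0,4,3],
    [0,5,3.5],
    [0,6,4],
    [0,7,5],
    [0,8,5.5],
    [0,8,6],
    [0,8,6]
  ],
  "rot": [
    [0,0,0],
    [0,0,0],
    [0,0,0],
    [0,0,0],
    [0,0,0],
    [0,0,0],
    [0,0,0],
    [0,0,0],
    [0,0,0],
    [0,0,0]
  ],
  "grip": [0,0,0,0,0,0,0,0,0,0]
}}

```text
time_s: 18.4
eef_pos: [0.5573, -0.083, 0.0735]
eef_rot: [-0.0, 0.999, 0.035, 0.0]
wrist_force: [-2.7, 4.3, 10.4]
opening: -0.005
grasp_force: 5.4
```

```bash
python3 - <<'E'
from h import *
st(); c=red()
E
```

```text
t 18.4 holder mm [-40.7 -11.8  73.5] tips z 54.5 xaxis deg 4.03 zax [ 0.     0.001 -1.   ] F [-2.7  4.3 10.4] open -0.01
red 96 x [-48. -45. -38.] y [-49. -34. -13.] z [ 60.  85. 102.]
```

{"op": "play_rows", "data": {
  "xyz": [
    [0,0.5,0.5],
    [0,1,1],
    [0,1.5,1.5],
    [0,2,2],
    [0,2.5,2.5],
    [0,3,3],
    [0,3,3],
    [0,3,3],
    [0,3,3],
    [0,3,3]
  ],
  "rot": [
    [0,0,0],
    [0,0,0],
    [0,0,0],
    [0,0,0],
    [0,0,0],
    [0,0,0],
    [0,0,0],
    [0,0,0],
    [0,0,0],
    [0,0,0]
  ],
  "grip": [0,0,0,0,0,0,0,0,0,0]
}}

```text
time_s: 19.7
eef_pos: [0.5576, -0.084, 0.0726]
eef_rot: [-0.002, 0.999, 0.035, 0.0]
wrist_force: [-9.5, 15.1, 29.3]
opening: -0.0
grasp_force: 15.6
```

```bash
python3 - <<'E'
from h import *
st(); c=red()
E
```

```text
t 19.7 holder mm [-40.4 -12.8  72.6] tips z 53.6 xaxis deg 4.06 zax [ 0.     0.004 -1.   ] F [-9.5 15.1 29.3] open -0.0
red 91 x [-48. -45. -39.] y [-50. -34. -12.] z [ 61.  85. 101.]
```

The force is 34 N and the lever hardly moved, so it is at its stop. I retreat up and to the left, then check.

{"op": "play_rows", "data": {
  "xyz": [
    [0,-8,-8],
    [0,-15,-25],
    [0,-20,-60],
    [0,-40,-100],
    [0,-80,-130],
    [-20,-120,-140],
    [-40,-150,-140],
    [-40,-150,-140],
    [-40,-150,-140],
    [-40,-150,-140]
  ],
  "rot": [
    [0,0,0],
    [0,0,0],
    [0,0,0],
    [0,0,0],
    [0,0,0],
    [0,0,0],
    [0,0,0],
    [0,0,0],
    [0,0,0],
    [0,0,0]
  ],
  "grip": [0,0,0,0,0,0,0,0,0,0]
}}

```text
time_s: 21.0
eef_pos: [0.5073, 0.0593, 0.2096]
eef_rot: [0.0, 0.999, 0.035, 0.0]
wrist_force: [0.2, -0.7, 0.4]
opening: -0.0
grasp_force: 0.0
```

```bash
python3 - <<'E'
from h import *
st(); c=red(); a=c["color"][180:300,250:400]
cv2.imwrite("pics/s8.png",cv2.resize(a[:,:,::-1],None,fx=5,fy=5,interpolation=cv2.INTER_CUBIC))
hsv=cv2.cvtColor(c["color"],cv2.COLOR_RGB2HSV)
g=np.array([(u,v) for v in range(190,290) for u in range(290,390)]); A=H(atdepth(c,g)); s=hsv[g[:,1],g[:,0],1]; V=hsv[g[:,1],g[:,0],2]
k=(abs(A[:,2]-36)<8)&(V>95)&(s<60)&(A[:,0]>-15)&(A[:,0]<131)&(abs(A[:,1])<27)
B=H(onplane(c,g[k],.036)); print(cv2.minAreaRect(B[:,:2].astype(np.float32)))
E
```

```text
t 21.0 holder mm [-80.5 133.6 209.6] tips z 190.6 xaxis deg 3.96 zax [ 0. -0. -1.] F [ 0.2 -0.7  0.4] open -0.0
red 96 x [-48. -44. -39.] y [-49. -32. -13.] z [ 61.  85. 100.]
((62.48213195800781, 3.8667030334472656), (42.307167053222656, 144.0414581298828), 88.38645935058594)
```

View pics/s8.png

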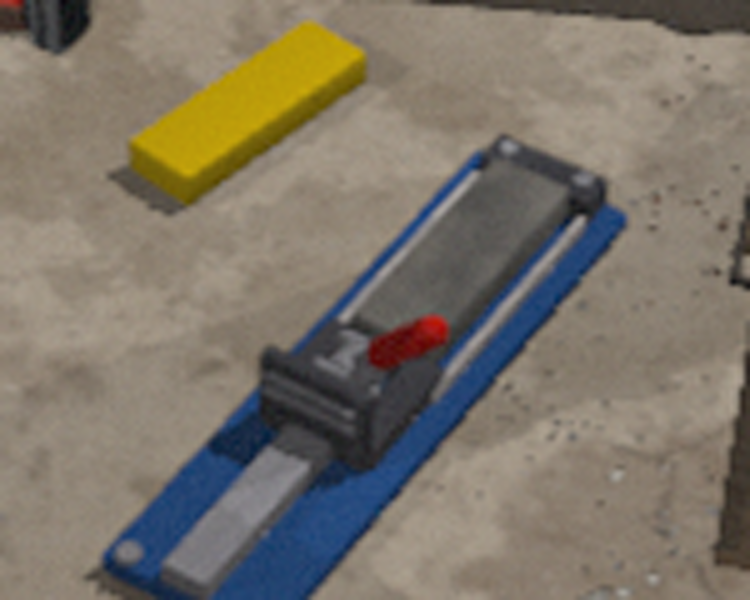

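The stone is snug between jaw and stop, with its centre measured at x 62.5, y 4, turned about 1.6° (0.028 rad). The lever is back at its locked readings, the stone lies flat, and the robot is clear.

```bash
python3 -c "
from bench import ctrl
print(ctrl.hand_in())"
```

```text
the job is handed in; nothing more can be done
None
```

I freed the lever, pushed the jaw up until the stone was snug, locked the lever again and handed the job in at about 21 s; by the last camera check the stone lay flat and centred, but no verdict came back.

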